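# Close the cell compression fixture on its dowels and hold it shut

## Task

A pouch cell lies on the sprung bed of the open test fixture. Pick up the loose fixture cover, turn it so that its window faces the terminal block, lower it onto the two dowels (large hole over thick dowel) and press it fully home against the springs, flush on the frame all round. Finish while still holding it pressed shut, without letting go, and leave the other things on the bench where they stand.

Things in the scene. Friction and masses are not known exactly. Their poses are not given: they have to be found in the camera images.
- frame: lower half of the fixture, fixed to the bench: flat aluminium frame 130 (x) x 116 (y) x 30 high, origin at the centre of its underside, z up. The cover must come to rest on its top face, 30 above the bench. A sprung bed in its opening carries a pouch cell 67 x 93 mm. Two upright steel dowels with bevelled noses stand on its -x and +x sides: straight to 14 mm above the top face, tip at 22 mm
- thick_dowel (a point): foot of the thick dowel, 14 mm in diameter, on the frame's top face at the frame's x = -50 mm, y = 0
- thin_dowel (a point): foot of the thin dowel, 10 mm in diameter, on the frame's top face at the frame's x = +50 mm, y = 0
- terminal_block (a point): middle of the top of the small black terminal block (28 x 9 mm, 10 high, two brass studs) that stands on the top face at the frame's +y edge (y = +53.5 mm), by the cell's tabs
- cover: upper half of the fixture, loose, 0.25 kg or so, lying flat the right way up on the bench: an aluminium plate 126 (x) x 112 (y) x 12 thick, origin at the centre of its underside, z up. Closed, its origin is 30 mm above the frame's and its axes are parallel to the frame's; merely laid on the cell it stands 36 mm above
- large_hole (a point): lower mouth of the through hole of 16 mm diameter, at the cover's x = -50 mm, y = 0; goes over the thick dowel
- small_hole (a point): lower mouth of the through hole of 12 mm diameter, at the cover's x = +50 mm, y = 0; goes over the thin dowel
- window (a point): the cover's window, an open notch 40 wide (x) and 22 deep (y) in the middle of its +y edge; this point is in the notch at y = +44 mm, underside height; the terminal block comes to stand in it
- grip_bar (a point): middle of the top of the black grip bar on the cover: 24 wide (cover's x) x 70 long (cover's y), rising 31 mm from the plate (its top is 43 mm above the cover's underside); this point is at the cover's x = 0, y = -4 mm
- cot_tin: bystander: round white tin 68 mm across, 34 high; origin under its centre
- kelvin_clip: bystander: blue and black test clip 36 x 107 x 19; origin under its centre
- spare_cell: bystander: pouch cell with yellow edges, 67 x 93 x 7, lying flat; origin under its centre
- ipa_bottle: bystander: white dispenser bottle 62 mm across, 133 high; origin under its centre
- kapton_tape: bystander: brown tape roll 68 x 74 x 12; origin under its centre
- yellow_tape: bystander: yellow tape roll 72 x 78 x 12; origin under its centre
- bed (a joint): travel of the sprung bed under the cell, m: 0 = up (cell's top 6 mm above the frame's top face), 0.006 = cell level with that face, as when the cover is home. The springs need about 8 N to start moving and 13 N with the cover home; the cover's own weight does not move them
- tray_stack: fixed obstacle at the back: a tall black stack of trays, 266 (x) x 231 (y) mm, 273 high; origin under its centre; pass in front of it or above it. (Also fixed: a low toggle-clamp jig at the front edge of the bench, straight ahead of the robot, with a red handle that points left.)

How it is judged:
By the outcome, as a careful person would: the job done as asked, in the order asked, and still so for the second after the job is handed in, while the arm keeps its last pose, push and grip.
It also fails if it takes over 48 s, if anything falls off the work surface, if the arm or the gripper's body presses on something with over 40 N, if the wrist force passes 120 N, or if a joint passes its speed limit or range.

## Robot

A 6-joint arm with a two-finger parallel gripper is mounted at the origin on a cart in front of the work surface, level with it; the furniture and walls round the work are solid. World frame = base frame: x ahead of the robot, y to its left, z up, the work surface at z = 0. Lengths are in mm, angles in rad, forces in N, time in s.
With the tool pointing down it reaches from about 275 to 825 mm from the base axis. Payload 5.2 kg.
Tool frame: the origin (TCP) lies at the very end of the fingers, on their centre line; the grasp point (between the pads) lies 19 mm behind it; z points along the fingers, y is the line along which they close (so a half turn about z gives the same grasp; the last joint's range is limited). The gripper opens to 93 mm and grips with 3 to 60 N. Pads are 15 mm wide; open, the fingers measure 128 mm over their backs; the gripper's body (75 mm by 188 mm) begins 65 mm behind the grasp point.
Start: joints at [-1.476, 0.259, 1.535, -0, 1.348, -0.203], TCP at [161.401, -525.79, 218.653] pointing down, gripper open.
Joint ranges: [-3.14, 3.14], [-0.91, 2.08], [0.19, 2.58], [-1.22, 4.36], [0.22, 2.71], [-3.12, 3.12]. Speed limits (rad/s): [2.57, 2.57, 3.14, 3.14, 3.14, 3.14].

## Interface

Orientations are given as a 3x3 rotation matrix whose columns are the frame's x, y, z axes.
In Python, from station import ctrl, vision, hand_in gives the robot as it stands.
- The arm moves only by the tool send_rows, never from a script. Its argument "rows" is a list of rows, each a list of 3 entries, a list of its own where there are three numbers: the shift along the tool's x, y, z in cm, then the turn about the tool's z in degrees, then the closure, from 0 (fully open) to 1 (shut). A call has 1 to 20 rows; each row is the pose to reach, as a shift and turn from the pose commanded when the call began, along the tool's axes at that moment; what a row does not reach only later rows make up. A row lasts 1/10 s, in which the tool goes at most 50 mm and 8.59 degrees, less where a joint would pass 70% of its speed; a pose out of reach is approached as far as the arm can. A call with a gripper value outside its range is refused whole. The fingers move at their own pace and stop on an object; "squeeze" is the grip in N (left out, the last holds). Time passes only in rows, so rows that repeat a pose let the fingers close. It gives the time, the measured TCP pose, the force, the opening and the grip force at its end, in the units of the state.
- ctrl.get_state(): the state, without advancing time (a new reading comes with each control period).
- vision.grab_frame(name): name is "scene" or "side" or "wrist"; returns a dict with "image" (480x640x3 uint8, red, green, blue), "depth" (480x640 float32, mm along the optical axis (not along the pixel's ray), 0 where there is no reading), "fov_y" (degrees; the focal length in pixels is half the picture's height over the tangent of half this angle, whatever the lens; pixels are square), "cx", "cy" (the principal point, pixels), "origin" and "attitude" of the camera in the world. Camera axes: x right, y down, z forward; pixel columns grow to the right and rows downward; lengths in mm; the calibration is good to about 2 mm. The wrist camera is an equidistant fisheye: a pixel r from the principal point sees the ray r / f radians off the axis. A picture is of the moment at which its call begins.
- hand_in(): hands the job in; it is judged then, once.
The state is a dict: "time": time; "joint_positions": joint angles; "dq": joint speeds; "tau": joint torques, N m; "position": TCP position; "ee_rot": TCP orientation; "contact_force": force on the tool from outside, world axes, zero at the start; "moment": the same for the moment, N m; "gripper_width": finger opening in mm; "grasp_force": force on a finger pad.
Only numpy, scipy, OpenCV 4.12 (cv2) and the standard library are available. Lean on these libraries where they do the work, as an engineer would, in place of code of your own. Each camera call takes 0.05 s, during which the arm holds its last target. There are 200 camera calls.

## Working session

There is one attempt and no reset: what is moved stays moved. The work goes in short steps, Python scripts to look and compute and a tool call to move; the robot and the scene stay as the last step left them, time stands still between calls to the robot, and variables do not carry over. Pictures are saved under pics/ and viewed, at most 10 in all, crops included, and the job is handed in when it is done.

Besides the shell and the picture viewer there is one more tool, called by a JSON object that holds its "name" and its "arguments", one argument or row to a line. send_rows: Moves the arm, as the interface text tells. Its arguments: {"type":"object","properties":{"rows":{"type":"array"},"squeeze":{"type":"number"}},"required":["rows"]}

```bash
mkdir -p pics; cat > h.py <<'E'
import numpy as np, cv2, pickle
from station import ctrl, vision, hand_in
def grab(n, tag):
    f=vision.grab_frame(n); cv2.imwrite(f'pics/{tag}.png', f['image'][:,:,::-1]); pickle.dump(f,open(f'{tag}.pkl','wb')); return f
def load(tag): return pickle.load(open(f'{tag}.pkl','rb'))
def ray(f,u,v):
    fl=240/np.tan(np.radians(f['fov_y'])/2); return np.array([(u-f['cx'])/fl,(v-f['cy'])/fl,1.])
def fray(f,u,v):
    fl=240/np.tan(np.radians(f['fov_y'])/2); a=np.array([u-f['cx'],v-f['cy']]); r=np.hypot(*a); t=r/fl
    return np.array([*(np.sin(t)*a/max(r,1e-9)),np.cos(t)])
def atz(f,u,v,z,fish=False):
    d=np.array(f['attitude'])@(fray if fish else ray)(f,u,v); o=np.array(f['origin']); return o+d*(z-o[2])/d[2]
def pt(f,u,v):
    return np.array(f['origin'])+np.array(f['attitude'])@(ray(f,u,v)*f['depth'][int(v),int(u)])
E
python3 - <<'E'
from h import *
for n in('scene','side'):
    f=grab(n,n+'0'); print(n,f['origin'],f['attitude'],f['fov_y'],f['cx'],f['cy'])
s=ctrl.get_state(); print(s['time'],s['ee_rot'],s['gripper_width'],s['contact_force'])
E
```

```text
scene [-372.28822563 -855.24678681 1072.25093162] [[ 0.65379345 -0.47588512  0.58829201]
 [-0.75665073 -0.4171446   0.50345811]
 [ 0.00581461 -0.77428918 -0.63280522]] 49.06329265368218 323.5569955367498 239.2558309195075
side [ -72.08258064 1060.84044526  541.14695514] [[-0.87235644 -0.17274314  0.45733363]
 [-0.48882632  0.29566196 -0.82075138]
 [ 0.00656301 -0.93954447 -0.34236401]] 56.29887223993203 318.569363889733 238.79330019996218
0.1 [[ 9.55976943e-01  2.93441757e-01 -1.42668290e-04]
 [ 2.93441593e-01 -9.55975620e-01  1.62624780e-03]
 [ 3.40821605e-04 -1.59652021e-03 -9.99998667e-01]] 92.59922965391725 [ 0.14630873  0.55505203 -1.26133559]
```

View pics/scene0.png

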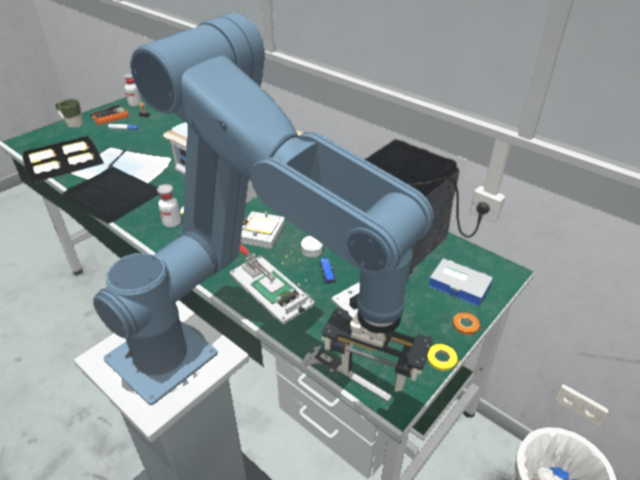

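View pics/side0.png

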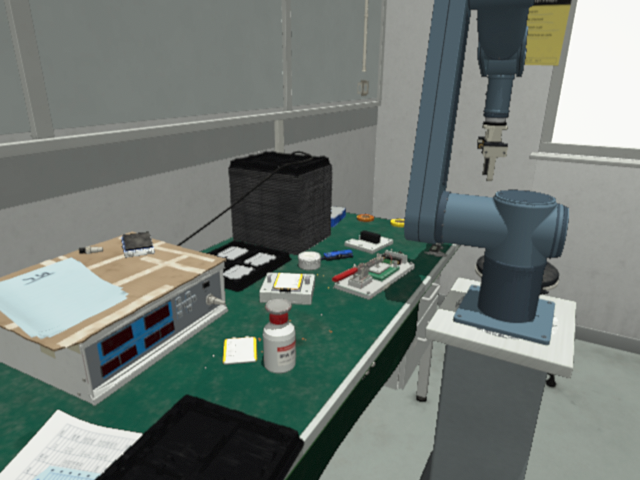

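The side view shows the frame at about (287,288) and the cover with its black bar at (370,240). The ipa bottle at (280,335) and spare cell (240,350) are in front. The toggle-clamp jig is at (373,272), the tin at (309,260) and the clip at (338,255).

```bash
python3 - <<'E'
from h import *
f=load('side0'); im=f['image'][:,:,::-1]
a=cv2.resize(im[220:310,250:410],None,fx=5,fy=5,interpolation=cv2.INTER_CUBIC); cv2.imwrite('pics/c1.png',a)
for n,u,v in(('frame',287,283),('cover',370,240),('bar',371,236),('tin',309,255),('clip',338,255),('jig',373,272)): print(n,pt(f,u,v).round())
E
```

```text
frame [508. 186.  38.]
cover [ 463. -252.   25.]
bar [ 460. -253.   40.]
tin [559. -14.  35.]
clip [504. -97.  17.]
jig [350. -10.  28.]
```

View pics/c1.png

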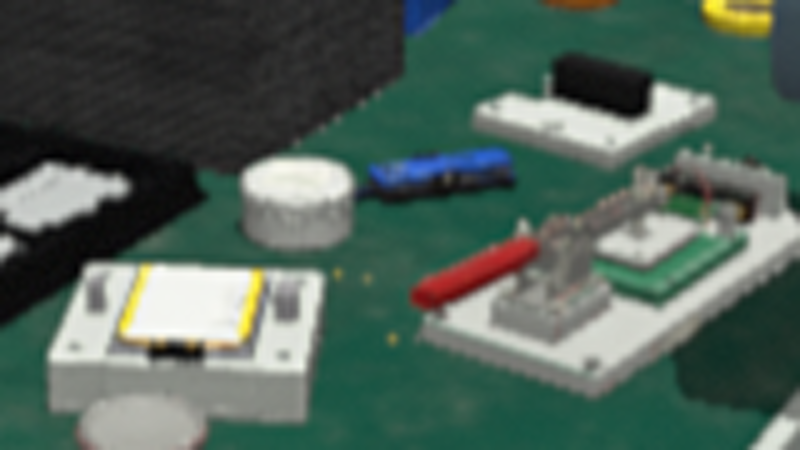

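{"name": "send_rows", "arguments": {
  "rows": [
    [[9,-4.3,0],0,0],
    [[18,-8.6,0],0,0],
    [[27,-13,0],0,0],
    [[36,-17.3,0],0,0],
    [[36,-17.3,0],0,0],
    [[36,-17.3,0],0,0],
    [[36,-17.3,0],0,0],
    [[36,-17.3,0],0,0],
    [[36,-17.3,0],0,0],
    [[36,-17.3,0],0,0]
  ]
}}

```text
time: 1.1
position: [455.1, -253.6, 218.2]
ee_rot: [[0.955, 0.297, -0.001], [0.297, -0.955, 0.0], [-0.001, -0.001, -1.0]]
contact_force: [-0.3, -0.1, 1.1]
gripper_width: 92.8
grasp_force: 0.0
```

```bash
python3 - <<'E'
from h import *
f=grab('wrist','w1'); print(f['origin'],f['attitude'],f['fov_y'],f['cx'],f['cy'])
s=ctrl.get_state(); print(s['time'],s['position'],s['ee_rot'])
g=load('side0')
for u,v in((88,265),(325,272),(308,388),(50,362)): print(atz(g,250+u/5,220+v/5,30).round(1))
E
```

```text
[ 518.62696916 -233.22189589  384.93972233] [[ 2.96373657e-01 -9.26559569e-01 -2.31624743e-01]
 [-9.55072053e-01 -2.87482376e-01 -7.20503800e-02]
 [ 1.70937663e-04  2.42572153e-01 -9.70133352e-01]] 65.70646984690485 317.78091496695026 242.14346996595455
1.15 [ 454.43140134 -254.65421807  218.22836595] [[ 9.55598558e-01  2.94669230e-01 -1.20014654e-03]
 [ 2.94669567e-01 -9.55599202e-01  1.09763874e-04]
 [-1.11451504e-03 -4.58536861e-04 -9.99999274e-01]]
[597.5 145.6  30. ]
[480.2  88.3  30. ]
[420.  210.8  30. ]
[545.8 251.1  30. ]
```

View pics/w1.png

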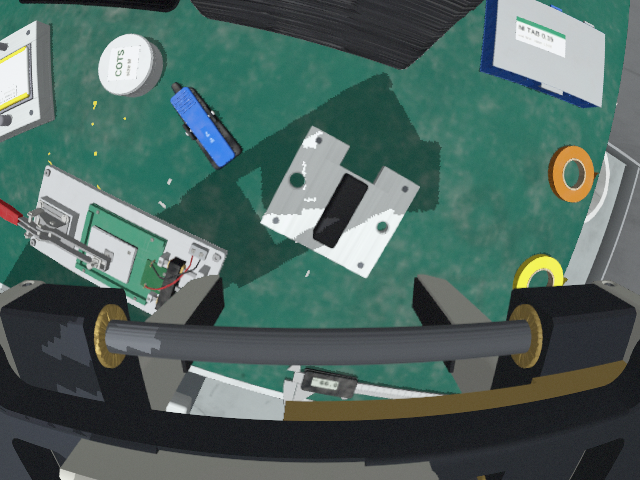

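The wrist view shows the cover. Its large hole is at (297,180), the small hole at (382,227), the notch near (363,172), and the bar runs from (357,176) to (325,243). The frame is at top left.

```bash
python3 - <<'E'
from h import *
f=load('w1')
P=lambda u,v,z:atz(f,u,v,z,True)[:2]
L,S=P(297,180,12),P(382,227,12); d=S-L; print('holes',L,S,np.hypot(*d),np.degrees(np.arctan2(d[1],d[0])),(L+S)/2)
C=[P(*c,12) for c in((313,126),(261,221),(367,278),(420,187))]; print(np.round(C,1),np.mean(C,0),[round(np.hypot(*(C[i]-C[i-1])),1) for i in range(4)])
B=[P(*c,43) for c in((346,174),(369,181),(337,248),(314,238))]; print('bar',np.mean(B,0)); e=(B[0]+B[1]-B[2]-B[3])/2; print(np.degrees(np.arctan2(e[1],e[0])),np.hypot(*e))
E
```

```text
holes [ 484.76257898 -221.97695257] [ 464.70353389 -319.59864044] 99.66122230989896 -101.61137050324722 [ 474.73305643 -270.78779651]
[[ 541.3 -221.3]
 [ 433.7 -198.5]
 [ 407.4 -322.9]
 [ 516.7 -344.1]] [ 474.78465268 -271.70488753] [np.float64(125.3), np.float64(110.0), np.float64(127.2), np.float64(111.3)]
bar [ 472.41485215 -270.66230612]
-7.941192451767659 68.78403224561728
```

{"name": "send_rows", "arguments": {
  "rows": [
    [[3.6,-9.5,0],0,0],
    [[7.2,-19,0],0,0],
    [[10.8,-28.5,0],0,0],
    [[14.3,-38,0],0,0],
    [[14.3,-38,0],0,0],
    [[14.3,-38,0],0,0],
    [[14.3,-38,0],0,0],
    [[14.3,-38,0],0,0],
    [[14.3,-38,0],0,0],
    [[14.3,-38,0],0,0],
    [[14.3,-38,0],0,0]
  ]
}}

```text
time: 2.25
position: [480.1, 148.4, 218.5]
ee_rot: [[0.957, 0.292, -0.0], [0.292, -0.957, -0.001], [-0.001, 0.001, -1.0]]
contact_force: [0.7, -0.2, -0.0]
gripper_width: 92.8
grasp_force: 0.0
```

```bash
python3 - <<'E'
from h import *
f=grab('wrist','w2'); s=ctrl.get_state(); print(s['time'],s['position'],s['ee_rot'],f['origin'])
cv2.imwrite('pics/w2c.png',cv2.resize(f['image'][60:300,160:480,::-1],None,fx=2.5,fy=2.5,interpolation=cv2.INTER_CUBIC))
E
```

```text
2.3 [480.20510775 148.1738518  218.55226166] [[ 9.56801007e-01  2.90743428e-01 -3.03904607e-04]
 [ 2.90743111e-01 -9.56800809e-01 -8.09525285e-04]
 [-5.26140331e-04  6.86196437e-04 -9.99999626e-01]] [543.62243824 168.66059227 385.24264295]
```

View pics/w2c.png

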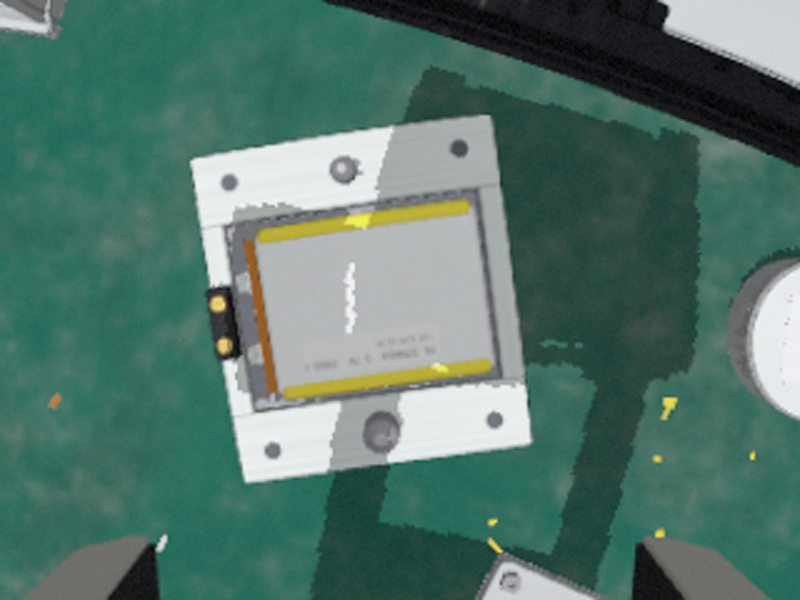

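The crop shows the frame top's corners at (191,160), (491,115), (531,442) and (245,482). The thin dowel's tip is at (344,170), the thick dowel's at (381,432), and the terminal block is on the left at (222,323).

```bash
python3 - <<'E'
from h import *
f=load('w2')
P=lambda u,v,z:atz(f,160+u/2.5-.3,60+v/2.5-.3,z,True)[:2]
ang=lambda d:np.degrees(np.arctan2(d[1],d[0]))
C=[P(*c,30) for c in((191,160),(491,115),(531,442),(245,482))]
print(np.round(C,1),np.mean(C,0),[round(np.hypot(*(C[i]-C[i-1])),1) for i in range(4)])
print('x ang',ang(C[0]-C[3]),ang(C[1]-C[2]),'y ang-90',ang(C[0]-C[1])-90,ang(C[3]-C[2])-90)
for z in(49,52):
  a,b=P(344,170,z),P(381,432,z); print(a,b,(a+b)/2,np.hypot(*(a-b)),ang(a-b))
print(P(222,323,40))
E
```

```text
[[547.9 251.1]
 [596.6 146.3]
 [480.   92.6]
 [431.2 196.7]] [513.92232663 171.6624106 ] [np.float64(128.8), np.float64(115.5), np.float64(128.4), np.float64(115.0)]
x ang 24.98007821162825 24.76959824747234 y ang-90 24.90568177394259 25.124670095348918
[558.88640093 191.86013302] [470.70670256 151.39858885] [514.79655175 171.62936094] 97.01956380163716 24.64817916296935
[558.75021389 191.65314374] [471.35726611 151.55260266] [515.05374   171.6028732] 96.15394280587265 24.648179162969384
[491.71784757 220.41911624]
```

{"name": "send_rows", "arguments": {
  "rows": [
    [[-3.3,10,2],7,0],
    [[-6.6,20,4],14,0],
    [[-9.8,30,6],21,0],
    [[-13.1,39.8,8],28.5,0],
    [[-13.1,39.8,12],28.5,0],
    [[-13.1,39.8,14],28.5,0],
    [[-13.1,39.8,14],28.5,0],
    [[-13.1,39.8,14],28.5,0],
    [[-13.1,39.8,14],28.5,0],
    [[-13.1,39.8,14],28.5,0],
    [[-13.1,39.8,14],28.5,0],
    [[-13.1,39.8,16],28.5,0],
    [[-13.1,39.8,18],28.5,0],
    [[-13.1,39.8,19],28.5,0],
    [[-13.1,39.8,20.1],28.5,0],
    [[-13.1,39.8,20.1],28.5,0],
    [[-13.1,39.8,20.1],28.5,0]
  ],
  "squeeze": 45
}}

```text
time: 4.0
position: [471.8, -268.3, 18.1]
ee_rot: [[0.98, -0.198, 0.0], [-0.198, -0.98, -0.0], [0.0, 0.0, -1.0]]
contact_force: [0.0, 0.4, 0.4]
gripper_width: 93.0
grasp_force: 0.0
```

```bash
python3 - <<'E'
from h import *
s=ctrl.get_state(); R=np.array(s['ee_rot']); print(s['time'],s['position'],np.degrees(np.arctan2(R[1,0],R[0,0])),s['contact_force'],s['joint_positions'])
E
```

```text
4.0 [ 471.84605537 -268.34344729   18.13831281] -11.413747872069653 [0.03653167 0.44519856 0.44746092] [-7.22701949e-01  4.62247634e-01  1.78994042e+00  7.75269082e-05
  8.88907569e-01  1.04725306e+00]
```

{"name": "send_rows", "arguments": {
  "rows": [
    [[0,0,0],0,1],
    [[0,0,0],0,1],
    [[0,0,0],0,1],
    [[0,0,0],0,1],
    [[0,0,0],0,1],
    [[0,0,0],0,1],
    [[0,0,0],0,1],
    [[0,0,0],0,1],
    [[0,0,0],0,1],
    [[0,0,0],0,1],
    [[0,0,-1],0,1],
    [[0,0,-4],0,1],
    [[0,0,-8],0,1],
    [[0,0,-12],0,1],
    [[0,0,-12],0,1],
    [[0,0,-12],0,1]
  ],
  "squeeze": 55
}}

```text
time: 5.6
position: [471.8, -268.6, 138.8]
ee_rot: [[0.98, -0.198, 0.002], [-0.198, -0.98, -0.001], [0.002, 0.001, -1.0]]
contact_force: [-0.4, 0.6, -2.2]
gripper_width: 23.5
grasp_force: 55.0
```

```bash
python3 - <<'E'
from h import *
f=grab('wrist','w3'); s=ctrl.get_state(); print(s['time'],s['position'],s['ee_rot'],s['gripper_width'],s['grasp_force'],s['contact_force'])
R=np.array(s['ee_rot']);p=np.array(s['position']);a=np.radians(24.9)
tx=np.array([-np.sin(a),np.cos(a),0]); print(R.T@(np.array([514,171.6,0])-4*tx-p))
cv2.imwrite('pics/w3c.png',cv2.resize(f['image'][120:360,160:480,::-1],None,fx=2.5,fy=2.5,interpolation=cv2.INTER_CUBIC))
E
```

```text
5.65 [ 470.98289846 -267.9054147   137.26190224] [[ 9.80148802e-01 -1.98261972e-01 -7.18963756e-04]
 [-1.98261473e-01 -9.80148909e-01  7.10606438e-04]
 [-8.45577775e-04 -5.53957236e-04 -9.99999489e-01]] 23.381064894152644 54.9990713596344 [-0.21327476  0.90611393 -3.28678523]
[ -42.48772618 -436.01111956  137.53943071]
```

View pics/w3c.png

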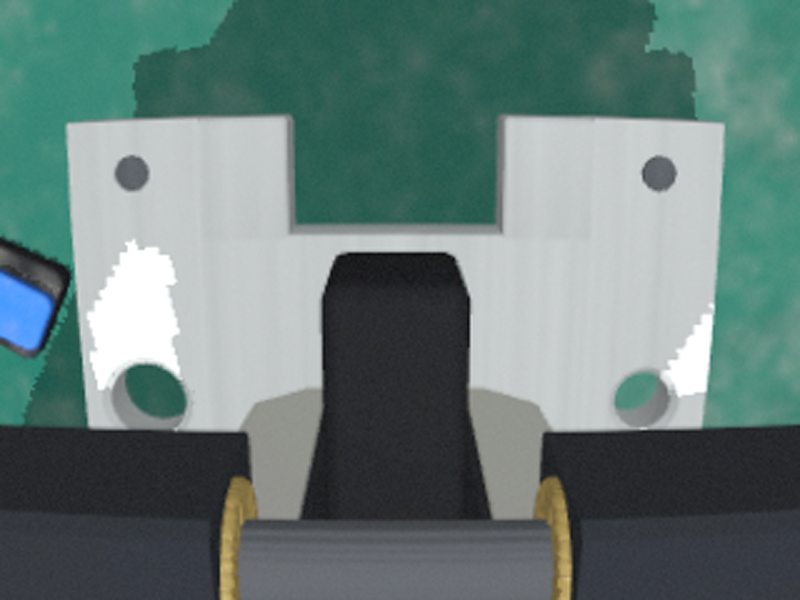

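Held straight: large hole rim centred at (149,396) in the crop, small hole at (642,400), notch edges at x=292 and 500.

```bash
python3 - <<'E'
from h import *
f=load('w3')
R=np.array([[.98015,-.19826,0],[-.19826,-.98015,0],[0,0,-1.]]);p=np.array([471.4,-268.3,138.1])
P=lambda u,v,z:R.T@(atz(f,160+u/2.5-.3,120+v/2.5-.3,z,True)-p)
z=138.1-6.1
for n,u,v in(('L',149,396),('S',642,400),('c1',67,123),('c2',724,124),('n1',292,230),('n2',500,228)): print(n,P(u,v,z).round(1))
E
```

```text
L [  4.8 -50.3   6.1]
S [ 3.8 49.8  6.1]
c1 [ 60.1 -63.9   6.1]
c2 [59.8 63.4  6.1]
n1 [ 38.4 -20.    6.1]
n2 [38.7 19.5  6.1]
```

```bash
python3 - <<'E'
from h import *
f=load('side0')
for n,u,v in(('bottle',282,335),('stackL',240,225),('stackR',325,225),('stackcorner',305,230),('stack',270,225)): print(n,pt(f,u,v).round())
E
```

```text
bottle [339. 460.  85.]
stackL [857. -62.  66.]
stackR [ 627. -238.   55.]
stackcorner [ 630. -110.   74.]
stack [734. -64.  86.]
```

{"name": "send_rows", "arguments": {
  "rows": [
    [[-0.3,-3,0],-8.4,1],
    [[-0.6,-6,0],-16.8,1],
    [[-0.9,-9,0],-25.2,1],
    [[-1.2,-12,0],-33.6,1],
    [[-1.5,-15,0],-42,1],
    [[-1.8,-18,0],-50.4,1],
    [[-2.1,-21,0],-58.8,1],
    [[-2.4,-24,0],-67.2,1],
    [[-2.7,-27,0],-75.6,1],
    [[-3,-30,0],-84,1],
    [[-3.3,-33,0],-92.4,1],
    [[-3.6,-36,0],-100.8,1],
    [[-3.9,-39,0],-109.2,1],
    [[-4.2,-42,0],-117.6,1],
    [[-4.3,-43.6,0],-126,1],
    [[-4.3,-43.6,0],-126.3,1],
    [[-4.3,-43.6,0],-126.3,1],
    [[-4.3,-43.6,4.5],-126.3,1],
    [[-4.3,-43.6,4.5],-126.3,1],
    [[-4.3,-43.6,4.5],-126.3,1]
  ]
}}

```text
time: 7.65
position: [514.7, 166.3, 91.9]
ee_rot: [[-0.418, 0.908, -0.004], [0.908, 0.418, -0.001], [0.001, -0.004, -1.0]]
contact_force: [-0.2, -0.2, -1.2]
gripper_width: 23.5
grasp_force: 55.0
```

```bash
python3 - <<'E'
from h import *
f=grab('wrist','w4'); s=ctrl.get_state(); R=np.array(s['ee_rot']); print(s['time'],s['position'],np.degrees(np.arctan2(R[1,0],R[0,0])),s['gripper_width'],s['contact_force'])
cv2.imwrite('pics/w4c.png',cv2.resize(f['image'][120:360,160:480,::-1],None,fx=2.5,fy=2.5,interpolation=cv2.INTER_CUBIC))
E
```

```text
7.7 [515.97347647 166.61772439  93.13342756] 114.73486524935748 23.730766627912367 [-0.20303783  0.30199116 -1.68027084]
```

View pics/w4c.png

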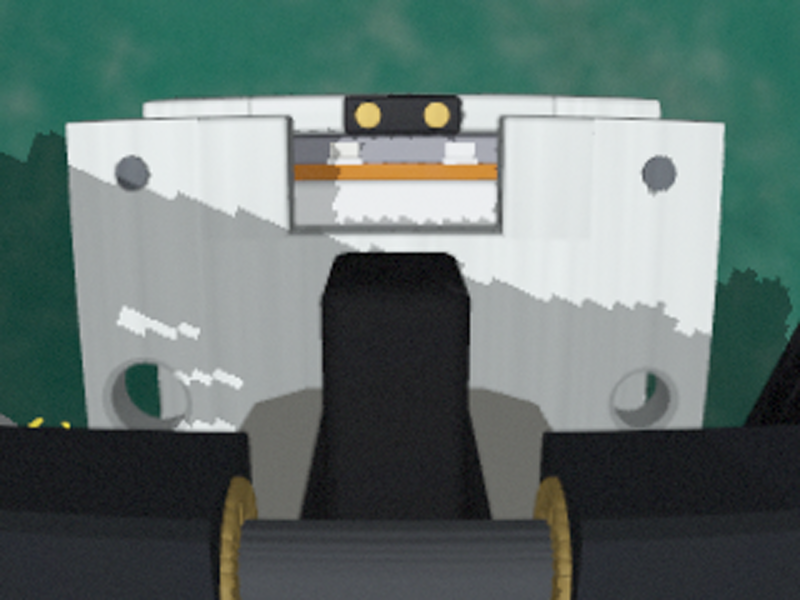

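The cover's notch is at x 292–500 and the block at x 345–462, y 95–134. The frame's far corners show at about (143,102) and (660,101).

```bash
python3 - <<'E'
from h import *
f=load('w4')
s=[]; 
for i in range(1): s=ctrl.get_state()
a=np.radians(114.85);c,n=np.cos(a),np.sin(a)
R=np.array([[c,n,0],[n,-c,0],[0,0,-1.]]);p=np.array(s['position']);print(p); p=np.array([515.4,166.5,92.8])
P=lambda u,v,z:(R.T@(atz(f,160+u/2.5-.3,120+v/2.5-.3,z,True)-p)).round(1)
z=92.8-6.1
for nme,u,v,zz in(('L',149,396,z),('S',642,400,z),('c1',67,123,z),('c2',724,124,z),('n1',292,230,z),('n2',500,228,z),('f1',143,102,30),('f2',660,101,30),('b1',345,96,40),('b2',461,96,40),('b3',346,135,40),('b4',459,134,40),('s1',368,115,42),('s2',437,115,42)): print(nme,P(u,v,zz))
E
```

```text
[515.97347647 166.61772439  93.13342756]
L [  5.8 -50.2   6.1]
S [ 4.9 49.   6.1]
c1 [ 60.8 -63.6   6.1]
c2 [60.3 62.6  6.1]
n1 [ 39.2 -19.9   6.1]
n2 [39.5 19.2  6.1]
f1 [ 63.2 -63.9  62.8]
f2 [63.2 65.6 62.8]
b1 [ 63.5 -12.4  52.8]
b2 [63.4 14.7 52.8]
b3 [ 54.2 -12.3  52.8]
b4 [54.4 14.3 52.8]
s1 [59.  -7.  50.8]
s2 [59.   9.  50.8]
```

{"name": "send_rows", "arguments": {
  "rows": [
    [[0.04,0.13,0.5],0,1],
    [[0.04,0.13,1],0,1],
    [[0.04,0.13,1.8],0,1],
    [[0.04,0.13,1.8],0,1],
    [[0.04,0.13,1.8],0,1],
    [[0.04,0.13,1.8],0,1]
  ]
}}

```text
time: 8.3
position: [517.0, 168.4, 74.8]
ee_rot: [[-0.421, 0.907, 0.0], [0.907, 0.421, 0.0], [-0.0, 0.0, -1.0]]
contact_force: [1.0, -0.1, -2.3]
gripper_width: 23.4
grasp_force: 55.0
```

```bash
python3 - <<'E'
from h import *
f=grab('wrist','w5'); s=ctrl.get_state(); R=np.array(s['ee_rot']); print(s['time'],s['position'],np.degrees(np.arctan2(R[1,0],R[0,0])),s['gripper_width'],s['contact_force'])
cv2.imwrite('pics/w5c.png',cv2.resize(f['image'][120:360,160:480,::-1],None,fx=2.5,fy=2.5,interpolation=cv2.INTER_CUBIC))
E
```

```text
8.35 [517.05158243 168.37657295  74.84931855] 114.86611280830839 23.57910947053362 [ 0.47039904 -0.01989499 -2.34575351]
```

View pics/w5c.png

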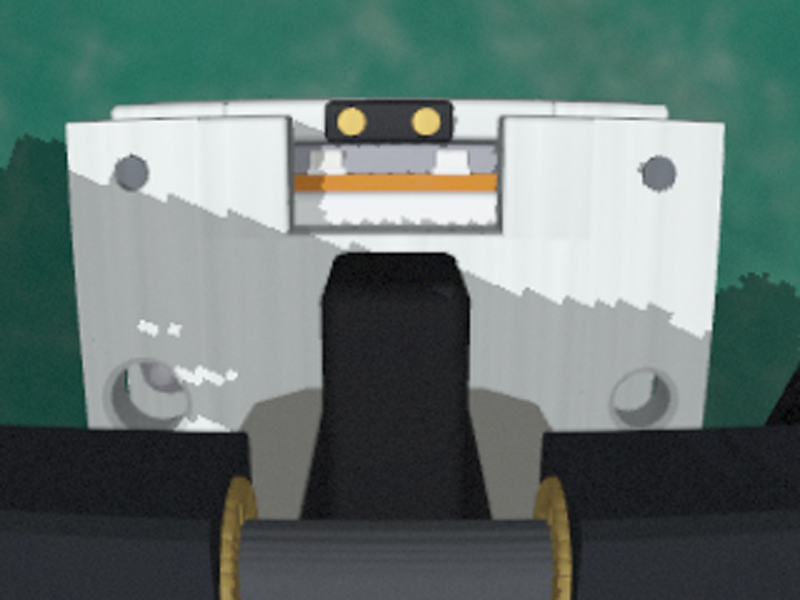

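Now the block spans x 326–453, y 100–143, with studs at (352,122) and (426,122), and the frame corners show at (112,107) and (668,106). The thick dowel's tip is visible in the large hole at (157,374).

```bash
python3 - <<'E'
from h import *
f=load('w5'); A=np.array(f['attitude'])
a=np.radians(114.87);c,n=np.cos(a),np.sin(a)
R=np.array([[c,n,0],[n,-c,0],[0,0,-1.]]);p=np.array([517,168.4,74.9]); print((R.T@A).round(4))
f4=load('w4'); a4=np.radians(114.85); R4=np.array([[np.cos(a4),np.sin(a4),0],[np.sin(a4),-np.cos(a4),0],[0,0,-1.]]); print((R4.T@np.array(f4['attitude'])).round(4))
P=lambda u,v,z:(R.T@(atz(f,160+u/2.5-.3,120+v/2.5-.3,z,True)-p)).round(1)
z=74.9-6.1
for nme,u,v,zz in(('L',149,396,z),('S',642,400,z),('c1',67,123,z),('c2',724,124,z),('n1',292,230,z),('n2',500,228,z),('f1',112,107,30),('f2',668,106,30),('b1',326,101,40),('b2',453,101,40),('b3',328,143,40),('b4',451,143,40),('s1',352,122,42),('s2',426,122,42),('tipL',157,374,51)): print(nme,P(u,v,zz))
E
```

```text
[[-4.000e-04 -9.704e-01 -2.414e-01]
 [ 1.000e+00 -2.000e-04 -1.000e-03]
 [ 9.000e-04 -2.414e-01  9.704e-01]]
[[-0.0028 -0.9707 -0.2403]
 [ 1.     -0.0016 -0.0054]
 [ 0.0049 -0.2403  0.9707]]
L [  5.3 -49.6   6.1]
S [ 4.4 50.   6.1]
c1 [ 60.4 -63.2   6.1]
c2 [60.2 63.6  6.1]
n1 [ 38.8 -19.4   6.1]
n2 [39.2 19.9  6.1]
f1 [ 62.2 -65.9  44.9]
f2 [62.3 63.6 44.9]
b1 [ 62.4 -14.8  34.9]
b2 [62.4 12.6 34.9]
b3 [ 53.3 -14.4  34.9]
b4 [53.3 12.2 34.9]
s1 [57.9 -9.1 32.9]
s2 [57.9  6.7 32.9]
tipL [  4.2 -52.5  23.9]
```

{"name": "send_rows", "arguments": {
  "rows": [
    [[-0.02,-0.13,0],0,1],
    [[-0.02,-0.13,0],0,1],
    [[-0.02,-0.13,0.3],0,1],
    [[-0.02,-0.13,0.6],0,1],
    [[-0.02,-0.13,0.9],0,1],
    [[-0.02,-0.13,1.2],0,1],
    [[-0.02,-0.13,1.5],0,1],
    [[-0.02,-0.13,1.5],0,1],
    [[-0.02,-0.13,1.5],0,1]
  ]
}}

```text
time: 9.25
position: [515.7, 167.6, 59.5]
ee_rot: [[-0.42, 0.907, -0.0], [0.907, 0.42, -0.0], [0.0, -0.0, -1.0]]
contact_force: [0.3, 0.1, -2.6]
gripper_width: 23.6
grasp_force: 55.0
```

```bash
python3 - <<'E'
from h import *
s=ctrl.get_state(); print(s['time'],s['position'],s['ee_rot'],s['contact_force'],s['moment'])
E
```

```text
9.25 [515.71347821 167.59735119  59.52614269] [[-4.20449623e-01  9.07315846e-01 -2.63503951e-04]
 [ 9.07315881e-01  4.20449630e-01 -3.22763553e-05]
 [ 8.15052900e-05 -2.52651901e-04 -9.99999965e-01]] [ 0.31090286  0.08108615 -2.63538304] [-0.10874891 -0.11830303 -0.0422455 ]
```

On the dowels with no side force. Next I press down.

{"name": "send_rows", "arguments": {
  "rows": [
    [[0,0,0.3],0,1],
    [[0,0,0.5],0,1],
    [[0,0,0.7],0,1],
    [[0,0,0.85],0,1],
    [[0,0,1.0],0,1],
    [[0,0,1.1],0,1],
    [[0,0,1.15],0,1],
    [[0,0,1.15],0,1],
    [[0,0,1.15],0,1]
  ]
}}

```text
time: 10.15
position: [515.8, 167.6, 49.2]
ee_rot: [[-0.421, 0.907, 0.001], [0.907, 0.421, -0.0], [-0.0, 0.0, -1.0]]
contact_force: [-3.6, -0.6, 8.4]
gripper_width: 23.5
grasp_force: 55.0
```

```bash
python3 - <<'E'
from h import *
s=ctrl.get_state(); print(s['time'],s['position'],s['ee_rot'],s['contact_force'],s['moment'])
E
```

```text
10.15 [515.80821031 167.58778886  49.2079578 ] [[-4.20578529e-01  9.07255993e-01  5.13570638e-04]
 [ 9.07256098e-01  4.20578611e-01 -6.04917437e-05]
 [-2.70878323e-04  4.40498565e-04 -9.99999866e-01]] [-3.60740214 -0.60415763  8.38944123] [-0.18232293  0.58741499  0.01185324]
```

{"name": "send_rows", "arguments": {
  "rows": [
    [[0,0,0.1],0,1],
    [[0,0,0.15],0,1],
    [[0,0,0.2],0,1],
    [[0,0,0.2],0,1],
    [[0,0,0.2],0,1]
  ]
}}

```text
time: 10.65
position: [515.8, 167.6, 47.6]
ee_rot: [[-0.421, 0.907, 0.001], [0.907, 0.421, -0.0], [-0.0, 0.001, -1.0]]
contact_force: [-4.5, -1.1, 11.8]
gripper_width: 23.6
grasp_force: 55.0
```

```bash
python3 - <<'E'
from h import *
s=ctrl.get_state(); print(s['time'],s['position'],s['ee_rot'],s['contact_force'],s['moment'])
E
```

```text
10.65 [515.79180787 167.56513072  47.60015014] [[-4.20588054e-01  9.07251492e-01  6.47168479e-04]
 [ 9.07251655e-01  4.20588192e-01 -8.79248143e-05]
 [-3.51961339e-04  5.50164546e-04 -9.99999787e-01]] [-4.46067465 -1.12853661 11.77035236] [-0.18122004  0.76500762 -0.04008685]
```

{"name": "send_rows", "arguments": {
  "rows": [
    [[0,0,0.1],0,1],
    [[0,0,0.15],0,1],
    [[0,0,0.2],0,1],
    [[0,0,0.2],0,1],
    [[0,0,0.2],0,1]
  ]
}}

```text
time: 11.15
position: [515.8, 167.6, 47.6]
ee_rot: [[-0.421, 0.907, 0.001], [0.907, 0.421, -0.0], [-0.001, 0.001, -1.0]]
contact_force: [-9.4, -2.1, 27.5]
gripper_width: 23.5
grasp_force: 55.0
```

```bash
python3 - <<'E'
from h import *
s=ctrl.get_state(); print(s['time'],s['position'],s['ee_rot'],s['contact_force'],s['moment'])
E
```

```text
11.15 [515.82208056 167.57118127  47.55393691] [[-4.20891564e-01  9.07109807e-01  1.44553808e-03]
 [ 9.07110605e-01  4.20892273e-01 -2.12845313e-04]
 [-8.01489878e-04  1.22167812e-03 -9.99998933e-01]] [-9.3554856  -2.14801103 27.46420269] [-0.41896829  1.77469405 -0.0169999 ]
```

```bash
python3 - <<'E'
from h import *
f=grab('wrist','w6'); g=grab('side','s6')
a=cv2.resize(f['image'][120:300,160:480,::-1],(640,360)); b=cv2.resize(g['image'][230:320,220:380,::-1],(640,360))
cv2.imwrite('pics/e.png',cv2.resize(np.vstack([a,b]),(533,600)))
p=[pt(g,u,v)[2].round(1) for u,v in((266,279),(310,281))]; print(p)
E
```

```text
[np.float64(43.9), np.float64(46.8)]
```

View pics/e.png

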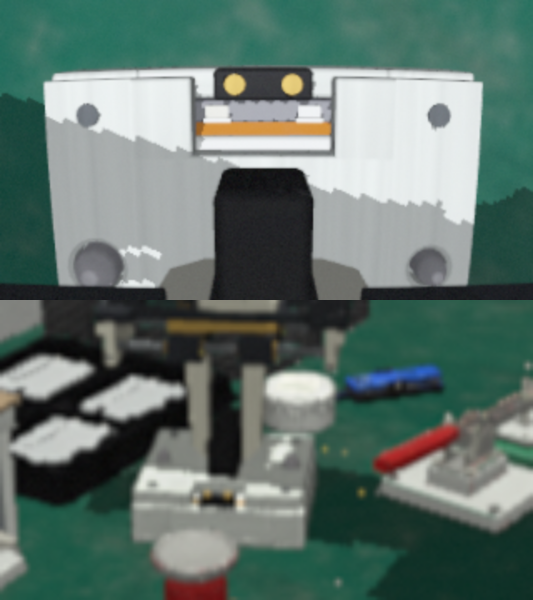

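Both dowels show in their holes, the terminal block sits in the window, the cover looks flush, and the bystanders haven't moved.

```bash
python3 -c "
from station import hand_in; print(hand_in())"
```

```text
the job is handed in; nothing more can be done
None
```

The cover is on both dowels with its window over the terminal block and pressed home to a hard stop at about 30 N; I handed the job in at about 11 s with the cover still gripped and held down.

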